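# Caliper an inkstone blank

### The arm

A 6-joint arm with a two-finger parallel gripper is mounted at the origin on the work surface. World frame = base frame: x ahead of the robot, y to its left, z up, the work surface at z = 0. Lengths are in m, angles in degrees, forces in N, time in s.
With the tool pointing down it reaches from about 0.35 to 0.875 m from the base axis. Payload 4.2 kg.
Tool frame: the origin (TCP) lies at the very end of the fingers, on their centre line; the grasp point (between the pads) lies 19 mm behind it; z points along the fingers, y is the line along which they close (so a half turn about z gives the same grasp; the last joint's range is limited). The gripper opens to 87 mm and grips with 3 to 60 N. Pads are 19 mm wide; open, the fingers measure 117 mm over their backs; the gripper's body (75 mm by 190 mm) begins 51 mm behind the grasp point.
Start: joints at [83.629, 22.042, 0.453, 0, -68.411, -14.817], TCP at [0.226, 0.583, 0.223] pointing down, gripper open.
Joint ranges: [-179.83, 179.83], [-69.29, 118.12], [-61.27, 80.66], [-181.25, 117.63], [-171.15, -9.14], [-177.46, 177.46]. Speed limits (degrees/s): [159.86, 159.86, 180, 180, 180, 180].

### API

Orientations are given as a 3x3 rotation matrix whose columns are the frame's x, y, z axes.
In Python, from station import r gives the robot as it stands.
- The arm moves only by the tool jog_arm, never from a script. Its argument "plan" is text: rows parted by semicolons, each of 7 numbers parted by spaces: the shift along the tool's x, y, z normalised to -1 to 1, where 1 is 0.025 m, then the turn, a rotation vector about the tool's x, y, z normalised to -1 to 1, where 1 is 8 degrees, then the closure, from -1 (fully open) to 1 (shut). A call has exactly 10 rows; each row shifts and turns the commanded pose from where the row before left it, along the tool's axes as they then stand; what a row does not reach is not made up. A row lasts 1/10 s, in which the tool goes at most 50 mm and 8.59 degrees, less where a joint would pass 70% of its speed; a pose out of reach is approached as far as the arm can. A call with a number of a shift or a turn outside -1 to 1 is refused whole. A call with a gripper value outside its range is refused whole. The fingers move at their own pace and stop on an object; the grip force is fixed at half the most. Time passes only in rows, so rows that do not move let the fingers close, or fill a call up. It gives the time, the measured TCP pose, the force, the opening and the grip force at its end, in the units of the state.
- r.sense(): the state, without advancing time (a new reading comes with each control period).
- r.capture(name): name is "scene" or "top"; returns (picture, depth): 400x640x3 uint8, red, green, blue; 400x640 float32, m along the optical axis (not along the pixel's ray), 0 where there is no reading.
- r.get_calibration(name): a dict with "mtx" (3x3 intrinsics, pixels), "extrinsics" (4x4, takes a point from camera to world coordinates). Camera axes: x right, y up, looking along -z (the intrinsics and any distortion apply to the point x, -y, -z); pixel columns grow to the right and rows downward; lengths in m; the calibration is good to about 2 mm. A picture is of the moment at which its call begins. get_calibration takes no time and is no camera call.
- r.finish_job(): hands the job in; it is judged then, once.
The state is a dict: "time_s": time; "joints": joint angles; "joint_velocities": joint speeds; "effort": joint torques, N m; "tcp_pos": TCP position; "ee_rot": TCP orientation; "wrist_force": force on the tool from outside, world axes, zero at the start; "moment": the same for the moment, N m; "gripper_width": opening from 0.0 (shut) to 1.0 (fully open); "gripper_force": force on a finger pad.
Only numpy, scipy, OpenCV 4.12 (cv2) and the standard library are available. Lean on these libraries where they do the work, as an engineer would, in place of code of your own. Each camera call takes 0.05 s, during which the arm holds its last target. There are 200 camera calls.

### The job

Take the grey slate blank off the sloping rest and lay it flat, face up, between the open jaws of the bench caliper, lengthwise along the bed and midway across its width. Then let go of it and slide the jaw shut until the blank is pinched squarely against the blue anvil, gently but definitely: keep up a push of about 10 newtons for a moment so that the measuring force registers. Leave the jaw closed on the stone, and do not disturb the red stone, the cup or the mallet.

Things in the scene. Friction and masses are not known exactly. Their poses are not given: they have to be found in the camera images.
- blank: Loose mid-grey slate block (0.3 to 0.5 kg), 110 mm long (its x) x 46 wide (y) x 28 thick (z), with a lighter grey rectangular panel and a small dark bar on its upper face (+z). Origin: centre of the underside. It starts on the rest, its x axis running up the slope, its lower end against the lip.
- red_stone: Loose reddish-brown stone block of the same size and in the same attitude as the blank, with two round darker pools on its face; it lies 130 mm beside the blank on the rest. Either may be on the left. Leave it alone.
- rest: Fixed wooden rest: a board 145 mm long x 260 mm wide sloping 32 degrees, rising in the rest's +x direction (away from the robot), with a lip 10 mm high along its low edge. About 102 mm high at its top edge. Origin: on the table below its middle; x points up the slope horizontally, z is up.
- caliper: Fixed steel bench caliper. Bed 290 mm long along its x (from x = -160 to +130 mm) x 62 mm wide, flat upper face 20 mm above the table. Origin: on the table; x runs along the bed from the sliding jaw to the anvil, z is up.
- anvil: Fixed blue block with a steel face, 25 mm (x) x 62 mm wide x 45 mm high, standing on the bed. Origin: bottom middle of its measuring face, which looks to the caliper's -x; 95 mm from the caliper's origin along +x, 20 mm above the table.
- jaw (a joint): Sliding jaw, in m: a dark block 62 mm wide x 45 mm high x 25 mm thick on the bed. 0 is fully open (165 mm between jaw face and anvil face); it grows to 0.075 as the jaw slides towards the anvil, so the gap is 0.165 minus the value. Its face is at caliper x = -0.07 + value. It slides with about 1 N of friction and stays where it is left. Starts 0 to 0.03.
- jaw_grip (a point): Point on the yellow grip on top of the jaw, where to pinch it: an upright fin 24 mm along the slide x 20 mm wide across it, from 64 to 104 mm above the table; this point is in its axis, 87 mm above the table, 12.5 mm behind the jaw face.
- cup: Loose white cup, 60 mm across, 85 mm high. Origin: centre of its base. Leave it alone.
- mallet: Loose hammer with a wooden handle, 240 mm long, lying on the table. Leave it alone.
Mind the look-alikes: they are no part of the job. Leave any yellow look-alike of the blank alone.

How it is judged (in metres and radians):
On the way, in this order (a step that is already met when the one before it is completed fails the run):
1. The grey blank lies flat, face up, on the caliper's bed between the open jaws, midway across, and is let go (angle between blank's own z axis and vertical below 0.05 rad and z of blank in the frame of caliper between 0.017 and 0.023 m and y of blank in the frame of caliper between -0.015 and 0.015 m and x of blank in the frame of caliper between -0.05 and 0.045 m and contact force between the fingers and blank below 0.1 N and angle between the x axis of blank and the x axis of caliper, either way round below 0.15 rad and value of joint jaw below 0.052 m), for 0.2 s.
2. With the blank untouched by the fingers, the jaw is slid shut until the blank presses on the anvil with more than 2 N, and the push is kept up (angle between blank's own z axis and vertical below 0.05 rad and z of blank in the frame of caliper between 0.017 and 0.023 m and y of blank in the frame of caliper between -0.015 and 0.015 m and value of joint jaw between 0.0527 and 0.057 m and contact force between the fingers and blank below 0.1 N and contact force between anvil and blank above 2 N), for 0.2 s.
At the end, for the whole second after the job is handed in: The blank lies flat (within 3 degrees) and face up on the bed, square to the caliper (within 2.3 degrees), within 15 mm of the middle across it and within 3 mm of touching the anvil; the jaw is closed on it (gap 108 to 112.3 mm for the 110 mm stone); everything is released and at rest (angle between blank's own z axis and vertical below 0.05 rad and z of blank in the frame of caliper between 0.017 and 0.023 m and y of blank in the frame of caliper between -0.015 and 0.015 m and value of joint jaw between 0.0527 and 0.057 m and x of blank in the frame of caliper between 0.037 and 0.043 m and contact force between the fingers and blank below 0.1 N and angle between the x axis of blank and the x axis of caliper, either way round below 0.04 rad and linear speed of blank below 0.01 m/s).
It fails at once if The blank is pressed or knocked against the anvil with more than 40 N (contact force between anvil and blank above 40 N).
It fails at once if The red stone is moved more than 20 mm (distance of red_stone from where it was at the start of the episode above 0.02 m).
It fails at once if The cup is moved more than 20 mm (distance of cup from where it was at the start of the episode above 0.02 m).
It fails at once if The mallet is moved more than 20 mm (distance of mallet from where it was at the start of the episode above 0.02 m).
It also fails if it takes over 48 s, if anything falls off the work surface, if the arm or the gripper's body presses on something with over 40 N, if the wrist force passes 120 N, or if a joint passes its speed limit or range.

## Working session

There is one attempt and no reset: what is moved stays moved. The work goes in short steps, Python scripts to look and compute and a tool call to move; the robot and the scene stay as the last step left them, time stands still between calls to the robot, and variables do not carry over. Pictures are saved under pics/ and viewed, at most 10 in all, crops included, and the job is handed in when it is done.

Besides the shell and the picture viewer there is one more tool, called after "Emit:" as name(argument=value, ...) on one line, values as JSON. jog_arm: Moves the arm, as the interface text tells. Scaled input: -1 to 1 covers 0.025 m each way for a shift and 8 degrees each way for a turn. Its arguments: {"type":"object","properties":{"plan":{"type":"string"}},"required":["plan"]}

```bash
mkdir -p pics; ls
python3 - <<'E'
from station import r
import cv2,numpy as np
ims=[]
for n in("scene","top"):
    p,d=r.capture(n);np.save(f"{n}_d.npy",d);cv2.imwrite(f"pics/{n}.png",p[:,:,::-1]);np.save(f"{n}_p.npy",p)
    c=r.get_calibration(n);print(n,c)
print(r.sense())
E
```

```text
pics
scene {'mtx': array([[427.45027062,   0.        , 317.10456497],
       [  0.        , 427.45027062, 192.25876297],
       [  0.        ,   0.        ,   1.        ]]), 'extrinsics': array([[-0.63017566, -0.66487793,  0.40101868,  0.9819914 ],
       [ 0.77629275, -0.52903015,  0.34277787,  0.46609129],
       [-0.01575447,  0.52731816,  0.84952184,  1.06435313],
       [ 0.        ,  0.        ,  0.        ,  1.        ]])}
top {'mtx': array([[362.40033238,   0.        , 319.04817814],
       [  0.        , 362.40033238, 191.55844005],
       [  0.        ,   0.        ,   1.        ]]), 'extrinsics': array([[-0.00959745,  0.9978033 , -0.06554745,  0.4409848 ],
       [-0.99971091, -0.0110196 , -0.02136949,  0.0722452 ],
       [-0.02204485,  0.06532341,  0.99762061,  1.13550056],
       [ 0.        ,  0.        ,  0.        ,  1.        ]])}
{'time_s': 0.1, 'joints': array([ 8.36293709e+01,  2.20849866e+01,  3.88202037e-01, -2.60519323e-02,
       -6.84124992e+01, -1.48157142e+01]), 'joint_velocities': array([-0.08034378, -0.02993502,  0.1655724 ,  0.08530528,  0.10408994,
       -0.0792236 ]), 'effort': array([-8.67133463e-05, -3.91687346e+01,  1.87936360e+01,  4.23185259e+00,
        1.34744402e-02, -7.56224472e-05]), 'tcp_pos': array([0.22567039, 0.5822526 , 0.22158558]), 'ee_rot': array([[ 9.32349377e-01, -3.61558074e-01, -6.31823308e-04],
       [-3.61558617e-01, -9.32347547e-01, -1.84863264e-03],
       [ 7.93091431e-05,  1.95201265e-03, -9.99998092e-01]]), 'wrist_force': array([-0.25448381,  1.23661396,  0.4032562 ]), 'moment': array([0.01258859, 0.01195387, 0.0361753 ]), 'gripper_force': 0.0, 'gripper_width': 1.00353757383867}
```

View pics/scene.png

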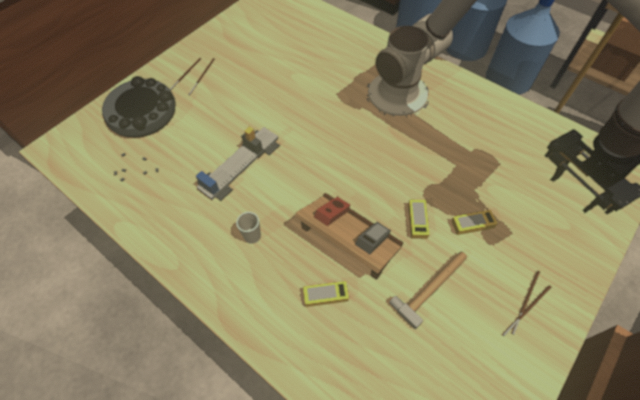

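View pics/top.png

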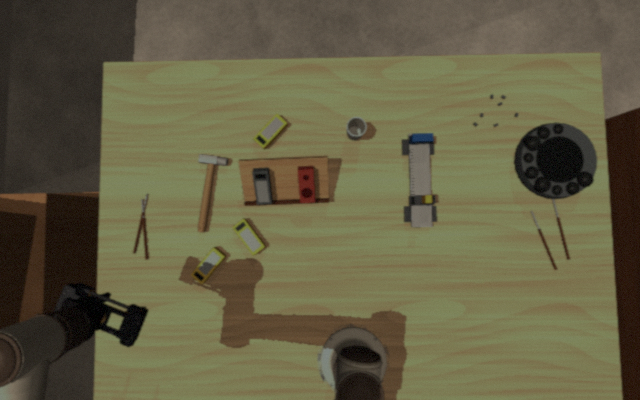

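Both views show the blank as the grey block, at top (262,186) and scene (374,236). It could be confused with:
- the red stone, at top (307,185)
- the yellow-edged look-alikes, at top (271,131), (249,236) and (210,264)

The caliper is at top (420,180), with the blue anvil at (421,139) and the yellow grip at (429,200). The cup is at (357,128) and the mallet at (208,190). I choose the grey block on the rest, and I'll check it in one close crop.

```bash
cat > h.py <<'E'
import numpy as np,cv2
from station import r
def world(n,d):
    c=r.get_calibration(n);K=c["mtx"];E=c["extrinsics"]
    v,u=np.mgrid[:400,:640]
    P=np.stack([(u-K[0,2])/K[0,0]*d,-(v-K[1,2])/K[1,1]*d,-d],-1)
    return P@E[:3,:3].T+E[:3,3]
def proj(n,P):
    c=r.get_calibration(n);K=c["mtx"];E=c["extrinsics"]
    q=(np.asarray(P)-E[:3,3])@E[:3,:3]
    return np.stack([K[0,2]+K[0,0]*q[...,0]/-q[...,2],K[1,2]+K[1,1]*q[...,1]/q[...,2]],-1)
def rect(P):
    (c,s,a)=cv2.minAreaRect(np.float32(P[:,:2]*1000));return np.round(c,1),np.round(s,1),round(a,1)
E
python3 - <<'E'
from h import *
for n,box in(("top",(235,150,335,210)),("scene",(285,185,410,280))):
    p=np.load(n+"_p.npy");d=np.load(n+"_d.npy");W=world(n,d);hsv=cv2.cvtColor(p,cv2.COLOR_RGB2HSV)
    S=hsv[...,1].astype(int);H=hsv[...,0]
    print(n,"table z",[np.round(W[v,u],3) for v,u in((300,150),(100,200))] if n=="top" else np.round(W[150,300],3))
    m=np.zeros(S.shape,bool);x0,y0,x1,y1=box;m[y0:y1,x0:x1]=1
    def big(k):
        k=k.astype(np.uint8);nn,l,s,c=cv2.connectedComponentsWithStats(k);i=1+s[1:,4].argmax();return l==i
    g=big(m&(S<75)&(W[...,2]>.03));P=W[g];print("grey",g.sum(),P.mean(0).round(4),rect(P),hsv[g].mean(0))
    red=big(m&((H<6)|(H>172))&(S>110));P=W[red];print("red",red.sum(),P.mean(0).round(4),rect(P))
    b=big((H>95)&(H<120)&(S>110)&(W[...,2]>.03)&(W[...,2]<.09)&(np.abs(W[...,1]+.2)<.15));P=W[b];print("anvil",b.sum(),P.mean(0).round(4),rect(P),np.percentile(P[:,2],95))
    q=(np.abs(W[...,1]+.22)<.09)&(np.abs(W[...,0]-.5)<.19)&(W[...,2]>.012)
    bed=q&(W[...,2]<.028)&(S<70);P=W[bed];print("bed",bed.sum(),P.mean(0).round(4),rect(P))
    grip=q&(W[...,2]>.085);P=W[grip];print("grip",grip.sum(),P.mean(0).round(4),rect(P) if len(P) else 0)
    jb=q&(W[...,2]>.055)&(W[...,2]<.075)&(W[...,0]<.55);P=W[jb];print("jaw",jb.sum(),P.mean(0).round(4),rect(P))
    rest=m&(W[...,2]>.02)&~g&~red;P=W[rest];print("rest",rect(P),P[:,2].max())
    if n=="top":cv2.imwrite("pics/crop.png",np.hstack([cv2.resize(p[145:215,230:340,::-1],None,fx=5,fy=5*1,interpolation=2)[:350],cv2.resize(p[125:235,390:450,::-1],(190,350),interpolation=2)]))
E
```

```text
top table z [array([ 0.183,  0.627, -0.002]), array([0.814, 0.475, 0.004])]
grey 535 [0.5262 0.2601 0.0879] (array([512.9, 176.2]), array([229.4, 106.3]), 80.2) [26.43551402 30.52897196 68.50093458]
red 506 [0.5304 0.1313 0.086 ] (array([530.5, 128.8]), array([54.8, 99.4]), 89.0)
anvil 178 [ 0.6685 -0.2103  0.0615] (array([ 669.4, -213.5]), array([22.8, 59.3]), 0.4) 0.06706158279604063
bed 1557 [ 0.5365 -0.2145  0.0193] (array([ 547.4, -214.8]), array([ 68.7, 283.9]), 89.8)
grip 70 [ 0.4857 -0.2147  0.1012] (array([ 486.1, -215.9]), array([19.9, 20.8]), 89.8)
jaw 116 [ 0.4855 -0.2092  0.0643] (array([ 486. , -215.8]), array([62.1, 24. ]), 89.3)
rest (array([525.7, 195.7]), array([173.9, 259.7]), 1.0) 1.1355005583811626
scene table z [ 0.393 -0.103  0.001]
grey 564 [0.5398 0.2661 0.0953] (array([736. , 337.7]), array([550.2,  71.9]), 20.1) [ 24.09042553  48.06737589 102.75886525]Traceback (most recent call last):
  File "<stdin>", line 10, in <module>
  File "<stdin>", line 8, in big
ValueError: attempt to get argmax of an empty sequence
```

View pics/crop.png

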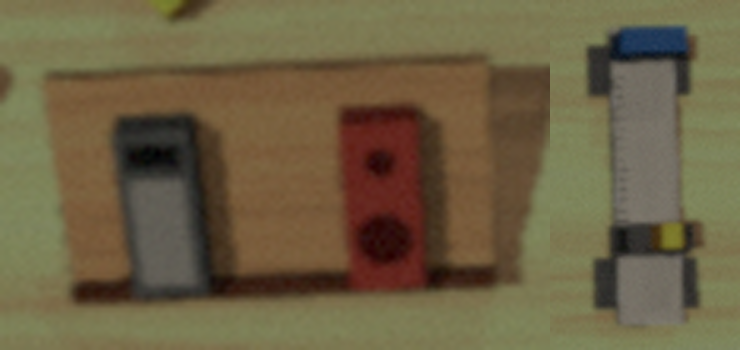

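The crop confirms it. The left block is grey with a light panel and dark bar, so it is the blank. The right one is red with two pools. The jaw is near its open end, and its yellow grip sits at top (429,200).

Run:
```python
from h import *
n="top";p=np.load(n+"_p.npy");d=np.load(n+"_d.npy");W=world(n,d)
hsv=cv2.cvtColor(p,cv2.COLOR_RGB2HSV);S=hsv[...,1].astype(int);H=hsv[...,0]
ok=(d>0.5)&(W[...,2]>.02)&(W[...,2]<.2)
def fitplane(m):
    P=W[m]
    for _ in range(6):
        c=P.mean(0);nn=np.linalg.svd(P-c,full_matrices=0)[2][2];nn*=np.sign(nn[2])
        e=(P-c)@nn;P=P[np.abs(e)<max(.003,1.5*e.std())]
    return c,nn,len(P),e.std()
v,u=np.mgrid[:400,:640]
box=lambda a,b,c,e:(u>=a)&(u<c)&(v>=b)&(v<e)
rest=ok&box(242,162,328,200)&~box(250,160,285,212)&~box(294,160,325,212)
c,nr,k,e=fitplane(rest);print("rest",c.round(4),nr.round(3),k,e,"tilt",np.degrees(np.arccos(nr[2])),"yaw",np.degrees(np.arctan2(-nr[1],-nr[0])))
g=ok&box(248,165,278,208)&(S<85)
h=(W-c)@nr
print("height above board of grey",np.percentile(h[g],[5,25,50,75,95]).round(4))
r_=ok&box(294,165,325,208)&(S>100)&((H<7)|(H>172));print("red h",np.percentile(h[r_],[25,50,75]).round(4))
# in-plane frame
for nm,m in(("grey",g&(h>.022)),("red",r_&(h>.022))):
    cc,nb,k,e=fitplane(m);print(nm,cc.round(4),nb.round(3),k,round(e,4))
    ex=np.array([nr[2],0,-nr[0]]);ex/=np.linalg.norm(ex);ey=np.cross(nr,ex)
    Q=np.stack([W[m]@ex,W[m]@ey],-1).astype(np.float32)
    rc=cv2.minAreaRect(Q*1000);q=np.array(rc[0])/1000;hh=np.median(h[m])
    ctr=q[0]*ex+q[1]*ey+nr*(c@nr+hh);print(nm,"top-face centre",ctr.round(4),rc[1:],"h",hh,"pix",proj(n,ctr).round(1))
print("ex",ex.round(3),"ey",ey.round(3))
# caliper
cal=ok&box(395,125,445,235)
for nm,lo,hi,x0,x1 in(("anv",.058,.075,.6,.75),("jaw",.055,.075,.4,.58),("grip",.095,.115,.4,.58),("bed",.01,.028,.4,.7)):
    m=(d>.5)&box(395,125,445,235)&(W[...,2]>lo)&(W[...,2]<hi)&(W[...,0]>x0)&(W[...,0]<x1)
    if nm=="bed": m&=(S<60)&(hsv[...,2]>70)
    P=W[m];print(nm,m.sum(),rect(P),np.median(P[:,2]).round(4),P[:,0].min(),P[:,0].max())
    if nm=="bed":
        ys=[]
        for vv in range(150,190,4):
            uu=np.where(m[vv])[0]
            if len(uu):
                print(vv,W[vv,uu[0]].round(4),W[vv,uu[-1]].round(4))
```

```text
rest [0.5466 0.2185 0.0656] [-0.532 -0.013  0.847] 662 0.0013999833028936234 tilt 32.160344271393036 yaw 1.4524465972792597
height above board of grey [0.02   0.0266 0.0279 0.0293 0.0309]
red h [0.0262 0.0277 0.0289]
grey [0.5237 0.2606 0.0851] [-0.528 -0.015  0.849] 464 0.0014
grey top-face centre [0.5224 0.261  0.0843] ((111.562744140625, 46.62376403808594), 1.7886325120925903) h 0.02814153568084333 pix [262.1 188. ]
red [0.5281 0.1311 0.0853] [-0.527 -0.003  0.85 ] 450 0.0014
red top-face centre [0.5268 0.1307 0.0846] ((111.62447357177734, 45.23651885986328), 0.7074905037879944) h 0.027855259243474463 pix [306.7 186. ]
ex [0.847 0.    0.532] ey [-0.007  1.     0.011]
anv 191 (array([ 670.9, -215. ]), array([62.2, 25.1]), 88.7) 0.0638 0.6580507108877656 0.6839029540504215
jaw 116 (array([ 486. , -215.8]), array([62.1, 24. ]), 89.3) 0.0645 0.47381076432605657 0.4982060306314867
grip 62 (array([ 485.8, -216. ]), array([19.7, 20.2]), 89.8) 0.1029 0.47561855840603157 0.49591055174931115
bed 1493 (array([ 549.4, -215.8]), array([288.4,  62.8]), 0.4) 0.0193 0.40536920734120724 0.6933991028566329
150 [ 0.6403 -0.1868  0.0181] [ 0.6392 -0.2448  0.0194]
154 [ 0.629  -0.185   0.0107] [ 0.6269 -0.2447  0.0187]
158 [ 0.6155 -0.1864  0.0168] [ 0.614  -0.2436  0.0214]
162 [ 0.6026 -0.1855  0.0194] [ 0.6024 -0.2448  0.0156]
166 [ 0.5904 -0.1855  0.018 ] [ 0.5894 -0.2432  0.02  ]
170 [ 0.5784 -0.186   0.0146] [ 0.5768 -0.2423  0.0218]
174 [ 0.5653 -0.1843  0.0203] [ 0.5644 -0.245   0.0221]
178 [ 0.5534 -0.185   0.0159] [ 0.5526 -0.2462  0.0164]
182 [ 0.5413 -0.1854  0.0128] [ 0.5397 -0.2442  0.0222]
186 [ 0.5287 -0.1877  0.0146] [ 0.5276 -0.2446  0.0196]
```

```bash
cat >> h.py <<'E'
from scipy.spatial.transform import Rotation as Ro
def Rt(tilt,yaw):
    t,y=np.radians([tilt,yaw]);ez=np.array([np.sin(t)*np.cos(y),np.sin(t)*np.sin(y),-np.cos(t)])
    ey=np.array([np.sin(y),-np.cos(y),0]);return np.stack([np.cross(ey,ez),ey,ez],1)
def delta(pos,R):
    s=r.sense();R0=s["ee_rot"]
    print("t",s["time_s"],"tcp",s["tcp_pos"].round(4),"F",s["wrist_force"].round(1),"w",round(s["gripper_width"],3))
    print("rot units (tool now)",(np.degrees(Ro.from_matrix(R0.T@R).as_rotvec())/8).round(3))
    dp=np.array(pos)-s["tcp_pos"]
    print("shift units: now-frame",(R0.T@dp/.025).round(2),"target-frame",(R.T@dp/.025).round(2))
BL=np.array([.5224,.261,.0843]);RB=Rt(32,1.7)
def blank(depth):return BL+RB[:,2]*depth
E
python3 -c "
from h import *
print(RB.round(3));delta(blank(-.10),RB)"
```

```text
[[ 0.848  0.03   0.53 ]
 [ 0.025 -1.     0.016]
 [ 0.53   0.    -0.848]]
t 0.1 tcp [0.2257 0.5823 0.2216] F [-0.3  1.2  0.4] w 1.004
rot units (tool now) [ 0.813  3.948 -2.783]
shift units: now-frame [13.76  8.51  2.12] target-frame [ 6.83 13.2   6.74]
```

Emit:
jog_arm(plan="0 0 0 0.163 0.79 -0.557 -1; 0 0 0 0.163 0.79 -0.557 -1; 0 0 0 0.163 0.79 -0.557 -1; 0 0 0 0.163 0.79 -0.557 -1; 0 0 0 0.163 0.79 -0.557 -1; 0.49 0.94 0.48 0 0 0 -1; 0.49 0.94 0.48 0 0 0 -1; 0.49 0.94 0.48 0 0 0 -1; 0.49 0.94 0.48 0 0 0 -1; 0.49 0.94 0.48 0 0 0 -1")

```text
time_s: 1.1
tcp_pos: [0.3135, 0.4667, 0.2034]
ee_rot: [[0.847, 0.031, 0.53], [0.025, -1.0, 0.017], [0.53, -0.001, -0.848]]
wrist_force: [0.5, -0.2, 0.0]
gripper_width: 1.002
gripper_force: 0.0
```

Emit:
jog_arm(plan="0.49 0.94 0.48 0 0 0 -1; 0.49 0.94 0.48 0 0 0 -1; 0.49 0.94 0.48 0 0 0 -1; 0.49 0.94 0.48 0 0 0 -1; 0.49 0.94 0.48 0 0 0 -1; 0.49 0.94 0.48 0 0 0 -1; 0.49 0.94 0.48 0 0 0 -1; 0.49 0.94 0.48 0 0 0 -1; 0 0 0 0 0 0 -1; 0 0 0 0 0 0 -1")

```text
time_s: 2.1
tcp_pos: [0.4531, 0.2832, 0.1741]
ee_rot: [[0.847, 0.028, 0.53], [0.023, -1.0, 0.017], [0.531, -0.002, -0.848]]
wrist_force: [-0.1, 0.1, 0.1]
gripper_width: 1.001
gripper_force: 0.0
```

```bash
python3 -c "
from h import *
delta(blank(-.03),RB);delta(blank(.022),RB)
a=np.hstack([cv2.resize(r.capture(n)[0][y:y+110,x:x+100,::-1],(400,440),interpolation=2) for n,x,y in (('top',215,120),('scene',310,170))]);cv2.imwrite('pics/a.png',a)"
```

```text
t 2.1 tcp [0.4531 0.2832 0.1741] F [-0.1  0.1  0.1] w 1.001
rot units (tool now) [-0.006 -0.005 -0.015]
shift units: now-frame [0.42 0.97 3.3 ] target-frame [0.43 0.97 3.3 ]
t 2.1 tcp [0.4531 0.2832 0.1741] F [-0.1  0.1  0.1] w 1.001
rot units (tool now) [-0.006 -0.005 -0.015]
shift units: now-frame [0.42 0.97 5.38] target-frame [0.43 0.97 5.38]
```

View pics/a.png

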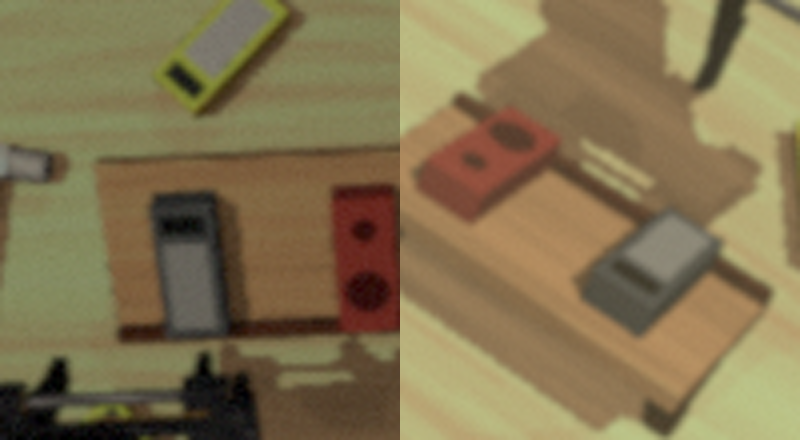

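The pictures show the fingers around top pixel (249,225), with the blank clear just ahead at (262,188). The remaining shift matches that, so I'll descend along the slope normal.

Emit:
jog_arm(plan="0.42 0.97 0 0 0 0 -1; 0 0 0.8 0 0 0 -1; 0 0 0.8 0 0 0 -1; 0 0 0.8 0 0 0 -1; 0 0 0.7 0 0 0 -1; 0 0 0.7 0 0 0 -1; 0 0 0.6 0 0 0 -1; 0 0 0.5 0 0 0 -1; 0 0 0.4 0 0 0 -1; 0 0 0 0 0 0 -1")

```text
time_s: 3.2
tcp_pos: [0.5329, 0.2727, 0.0853]
ee_rot: [[0.86, 0.018, 0.51], [0.026, -1.0, -0.009], [0.51, 0.021, -0.86]]
wrist_force: [0.1, 0.8, -0.1]
gripper_width: 0.998
gripper_force: 0.0
```

```bash
python3 -c "
from h import *
delta(blank(.022),RB)
a=np.hstack([cv2.resize(r.capture(n)[0][y:y+110,x:x+100,::-1],(400,440),interpolation=2) for n,x,y in (('top',215,120),('scene',310,170))]);cv2.imwrite('pics/b.png',a)"
```

```text
t 3.2 tcp [0.5329 0.2727 0.0853] F [ 0.1  0.8 -0.1] w 0.998
rot units (tool now) [0.17  0.166 0.006]
shift units: now-frame [-0.37  0.44  0.7 ] target-frame [-0.39  0.45  0.68]
```

View pics/b.png

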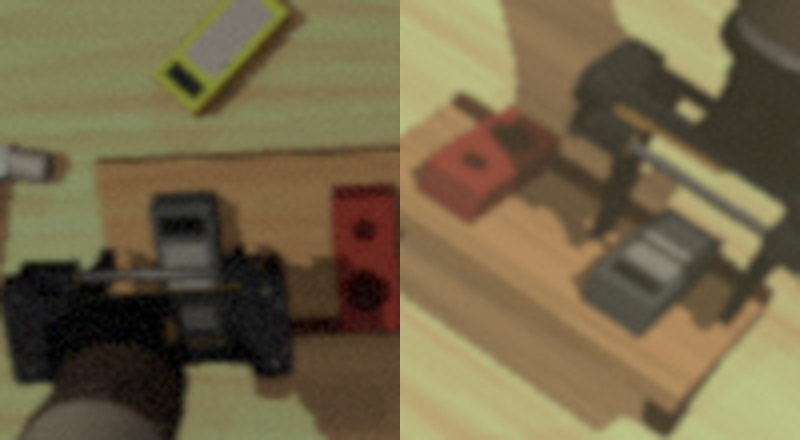

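The fingers straddle the blank at top (257,190), about 20 mm short of depth and 11 mm off sideways. I'll check whether a joint is holding it back.

```bash
python3 -c "
from h import *
s=r.sense();print(s['joints'].round(2),s['joint_velocities'].round(1))"
```

```text
[ 27.02  18.65 -51.08 117.58 -15.69 -50.74] [-0.3 -0.8 -0.5  0.  -0.  -0.2]
```

Joint 4 has hit its 117.6° limit, because the full tilt lines the tool up with the forearm. I'll back off and grasp with the tool tilted only about 12°. The pads close along the blank's y, so they still lie flat on its sides.

Emit:
jog_arm(plan="0 0 -0.8 0 0 0 -1; 0 0 -0.8 0 0 0 -1; 0 0 -0.8 0 0 0 -1; 0 0 -0.6 0 -0.4 0 -1; 0 0 0 0 -0.4 0 -1; 0 0 0 0 -0.4 0 -1; 0 0 0 0 -0.4 0 -1; 0 0 0 0 -0.4 0 -1; 0 0 0 0 -0.4 0 -1; 0 0 0 0 0 0 -1")

```text
time_s: 4.3
tcp_pos: [0.5067, 0.2726, 0.15]
ee_rot: [[0.965, 0.01, 0.262], [0.015, -1.0, -0.018], [0.262, 0.021, -0.965]]
wrist_force: [-0.2, 0.9, 0.2]
gripper_width: 1.001
gripper_force: 0.0
```

```bash
cat >> h.py <<'E'
RG=Rt(12,1.7)
E
python3 -c "
from h import *
print(r.sense()['joints'].round(1));delta(blank(-.06),RG)"
```

```text
[ 50.2  15.3 -29.8  20.5 -37.6  25. ]
t 4.3 tcp [0.5067 0.2726 0.15  ] F [-0.2  0.9  0.2] w 1.001
rot units (tool now) [ 0.182 -0.397 -0.101]
shift units: now-frame [-0.79  0.48  0.41] target-frame [-0.77  0.48  0.44]
```

Emit:
jog_arm(plan="0 0 0 0.18 -0.4 -0.1 -1; -0.78 0.48 0.42 0 0 0 -1; 0 0 0 0 0 0 -1; 0 0 0 0 0 0 -1; 0 0 0 0 0 0 -1; 0 0 0 0 0 0 -1; 0 0 0 0 0 0 -1; 0 0 0 0 0 0 -1; 0 0 0 0 0 0 -1; 0 0 0 0 0 0 -1")

```text
time_s: 5.3
tcp_pos: [0.489, 0.2582, 0.1342]
ee_rot: [[0.978, 0.03, 0.205], [0.03, -1.0, 0.002], [0.205, 0.004, -0.979]]
wrist_force: [0.7, -0.5, 0.8]
gripper_width: 1.001
gripper_force: 0.0
```

```bash
python3 -c "
from h import *
print(r.sense()['joints'].round(1));delta(blank(-.06),RG);delta(blank(.018),RG)"
```

```text
[ 49.2  15.2 -30.1  14.6 -37.7  31.5]
t 5.3 tcp [0.489  0.2582 0.1342] F [ 0.7 -0.5  0.8] w 1.001
rot units (tool now) [0.028 0.02  0.009]
shift units: now-frame [ 0.07 -0.07 -0.02] target-frame [ 0.07 -0.07 -0.02]
t 5.3 tcp [0.489  0.2582 0.1342] F [ 0.7 -0.5  0.8] w 1.001
rot units (tool now) [0.028 0.02  0.009]
shift units: now-frame [ 1.15 -0.08  2.9 ] target-frame [ 1.14 -0.07  2.91]
```

Emit:
jog_arm(plan="0.2 -0.07 0.5 0 0 0 -1; 0.2 0 0.5 0 0 0 -1; 0.2 0 0.5 0 0 0 -1; 0.2 0 0.5 0 0 0 -1; 0.2 0 0.5 0 0 0 -1; 0.15 0 0.4 0 0 0 -1; 0 0 0 0 0 0 -1; 0 0 0 0 0 0 -1; 0 0 0 0 0 0 -1; 0 0 0 0 0 0 -1")

```text
time_s: 6.3
tcp_pos: [0.532, 0.2612, 0.0699]
ee_rot: [[0.978, 0.03, 0.206], [0.03, -1.0, 0.003], [0.206, 0.003, -0.979]]
wrist_force: [-0.0, 0.4, 0.7]
gripper_width: 1.002
gripper_force: 0.0
```

```bash
python3 -c "
from h import *
print(r.sense()['joints'].round(1));delta(blank(.018),RG)
a=np.hstack([cv2.resize(r.capture(n)[0][y:y+110,x:x+100,::-1],(400,440),interpolation=2) for n,x,y in (('top',215,120),('scene',310,170))]);cv2.imwrite('pics/c.png',a)"
```

```text
[ 45.6  23.3 -29.9  17.2 -29.4  31.7]
t 6.3 tcp [0.532  0.2612 0.0699] F [-0.   0.4  0.7] w 1.002
rot units (tool now) [0.021 0.013 0.01 ]
shift units: now-frame [-0.01 -0.    0.03] target-frame [-0.01 -0.    0.03]
```

View pics/c.png

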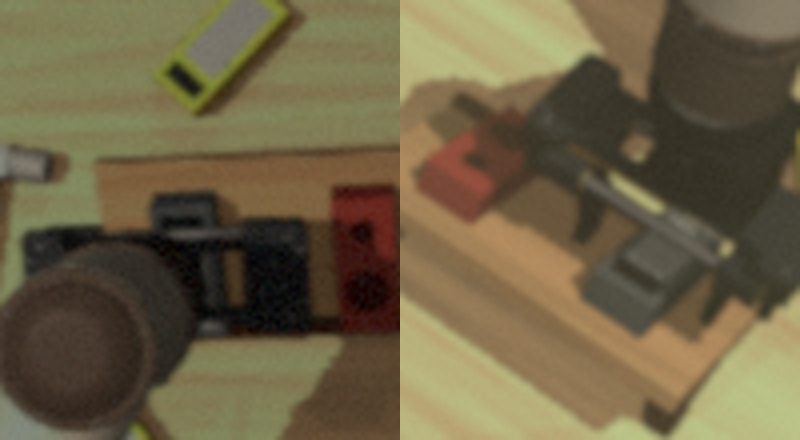

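The fingers straddle the blank at top (257,188) and clear of the red stone at (306,185), so I'll close.

Emit:
jog_arm(plan="0 0 0 0 0 0 1; 0 0 0 0 0 0 1; 0 0 0 0 0 0 1; 0 0 0 0 0 0 1; 0 0 0 0 0 0 1; 0 0 0 0 0 0 1; 0 0 0 0 0 0 1; 0 0 0 0 0 0 1; 0 0 0 0 0 0 1; 0 0 0 0 0 0 1")

```text
time_s: 7.4
tcp_pos: [0.5321, 0.2614, 0.0692]
ee_rot: [[0.978, 0.031, 0.206], [0.031, -1.0, 0.003], [0.206, 0.003, -0.979]]
wrist_force: [0.5, 2.7, -1.7]
gripper_width: 0.526
gripper_force: 29.9
```

Emit:
jog_arm(plan="-0.14 0 -0.38 0 0 0 1; -0.27 0 -0.75 0 0 0 1; -0.27 0 -0.75 0 0 0 1; -0.27 0 -0.75 0 0 0 1; -0.27 0 -0.75 0 0 0 1; -0.27 0 -0.75 0 0 0 1; 0 0 0 0 0 0 1; 0 0 0 0 0 0 1; 0 0 0 0 0 0 1; 0 0 0 0 0 0 1")

```text
time_s: 8.4
tcp_pos: [0.4739, 0.2588, 0.1612]
ee_rot: [[0.979, 0.029, 0.203], [0.03, -1.0, -0.0], [0.203, 0.006, -0.979]]
wrist_force: [0.2, -0.4, -4.6]
gripper_width: 0.525
gripper_force: 29.9
```

Emit:
jog_arm(plan="0 0 0 0 -0.5 0 1; 0 0 0 0 -0.5 0 1; 0 0 0 0 -0.5 0 1; 0 0 0 0 -0.5 0 1; 0 0 0 0 -0.5 0 1; 0 0 0 0 -0.5 0 1; 0 0 0 0 -0.5 0 1; 0 0 0 0 -0.5 0 1; 0 0 0 0 0 0 1; 0 0 0 0 0 0 1")

```text
time_s: 9.4
tcp_pos: [0.4747, 0.2593, 0.1614]
ee_rot: [[0.939, 0.029, -0.344], [0.026, -1.0, -0.015], [-0.344, 0.005, -0.939]]
wrist_force: [-0.7, 0.3, -4.0]
gripper_width: 0.525
gripper_force: 29.9
```

```bash
cat >> h.py <<'E'
RP=Rt(-20,0.0)
E
python3 -c "
from h import *
print(r.sense()['joints'].round(1))
delta([.579,-.2155,.19],RP)
p,d=r.capture('scene')
cv2.imwrite('pics/d.png',cv2.resize(p[130:280,290:440,::-1],(600,600),interpolation=2))"
```

```text
[ 38.7  26.7   0.5 -11.9 -80.5  56.7]
t 9.4 tcp [0.4747 0.2593 0.1614] F [-0.7  0.3 -4. ] w 0.525
rot units (tool now) [0.106 0.017 0.184]
shift units: now-frame [ 3.03 19.11 -2.23] target-frame [ 3.53 18.99 -2.5 ]
```

View pics/d.png

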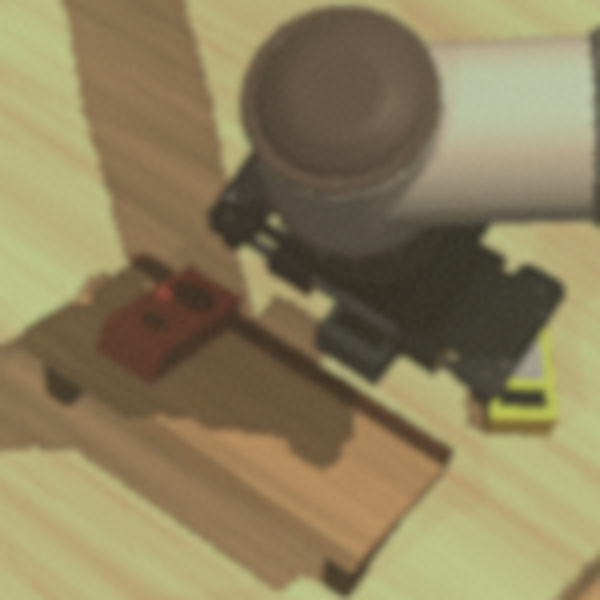

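The blank is held level between the fingers at scene (379,215), and the red stone is unmoved at (332,210). Now I'll carry it across.

Emit:
jog_arm(plan="0 0 -0.9 0.1 0.02 0.18 1; 0 0.4 -0.8 0 0 0 1; 0 0.8 -0.8 0 0 0 1; 0.2 0.95 0 0 0 0 1; 0.2 0.95 0 0 0 0 1; 0.2 0.95 0 0 0 0 1; 0.2 0.95 0 0 0 0 1; 0.2 0.95 0 0 0 0 1; 0.2 0.95 0 0 0 0 1; 0.2 0.95 0 0 0 0 1")

```text
time_s: 10.45
tcp_pos: [0.5285, 0.0631, 0.2097]
ee_rot: [[0.94, 0.003, -0.34], [0.003, -1.0, -0.0], [-0.34, -0.001, -0.94]]
wrist_force: [0.0, -0.8, -3.6]
gripper_width: 0.526
gripper_force: 29.9
```

Emit:
jog_arm(plan="0.2 0.95 0 0 0 0 1; 0.2 0.95 0 0 0 0 1; 0.2 0.95 0 0 0 0 1; 0.2 0.95 0 0 0 0 1; 0.2 0.95 0 0 0 0 1; 0.2 0.95 0 0 0 0 1; 0.2 0.95 0 0 0 0 1; 0.2 0.95 0 0 0 0 1; 0.2 0.9 0 0 0 0 1; 0 0 0 0 0 0 1")

```text
time_s: 11.45
tcp_pos: [0.5713, -0.1506, 0.1935]
ee_rot: [[0.94, -0.001, -0.341], [-0.001, -1.0, -0.0], [-0.341, 0.001, -0.94]]
wrist_force: [0.5, 0.4, -4.8]
gripper_width: 0.528
gripper_force: 29.9
```

```bash
python3 -c "
from h import *
s=r.sense();print(s['joints'].round(1))
delta([.579,-.2155,.15],RP)
for n in('scene','top'):
    p,d=r.capture(n);q=proj(n,s['tcp_pos']).astype(int);print(q)
    W=world(n,d);hsv=cv2.cvtColor(p,cv2.COLOR_RGB2HSV)
    x,y=np.maximum(q-55,0);cv2.imwrite('pics/e_%s.png'%n,cv2.resize(p[y:y+110,x:x+110,::-1],(400,400),interpolation=2))
    np.save('e_%s_p.npy'%n,p);np.save('e_%s_d.npy'%n,d)
cv2.imwrite('pics/e.png',np.hstack([cv2.imread('pics/e_%s.png'%n) for n in('scene','top')]))"
```

```text
[  0.8  30.4   7.3  -0.3 -86.8  89.2]
t 11.45 tcp [ 0.5713 -0.1506  0.1935] F [ 0.5  0.4 -4.8] w 0.528
rot units (tool now) [ 0.003 -0.007 -0.005]
shift units: now-frame [0.88 2.6  1.53] target-frame [0.88 2.6  1.53]
[238 138]
[412 164]
```

View pics/e.png

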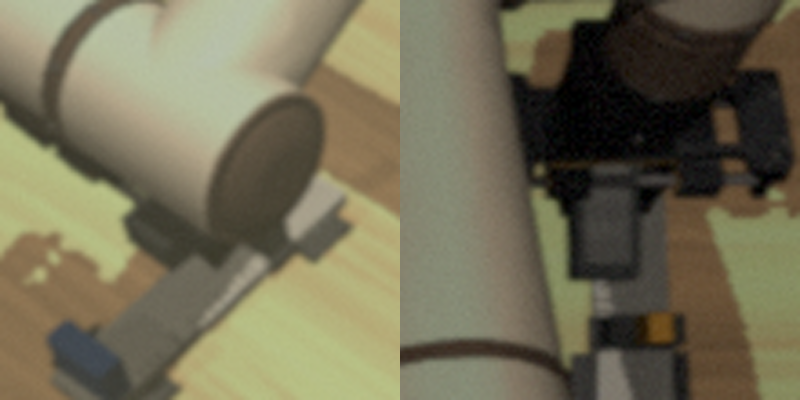

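The blank hangs level over the bed at top (413,170), with the anvil side hidden under the gripper. I'll check its tilt and near edge from depth.

Run:
```python
from h import *
d=np.load('e_top_d.npy');W=world('top',d)
m=np.zeros(d.shape,bool);m[158:182,406:421]=1
P=W[m];P=P[(P[:,2]>.17)&(P[:,2]<.25)]
for _ in range(5):
    c=P.mean(0);n=np.linalg.svd(P-c,full_matrices=0)[2][2];n*=np.sign(n[2]);e=(P-c)@n;P=P[abs(e)<max(.0025,2*e.std())]
print(len(P),c.round(4),n.round(4),e.std())
m[:]=0;m[158:195,400:427]=1
Q=W[m&(W[...,2]>.18)&(W[...,2]<.25)];print("x min",np.percentile(Q[:,0],[0,1,3]).round(4))
k=Q[Q[:,0]<.545];print("y",k[:,1].min(),k[:,1].max())
```

```text
264 [ 0.5514 -0.1491  0.2117] [-0.0246 -0.0033  0.9997] 0.001192979385139123
x min [0.5157 0.5159 0.5164]
y -0.17421837448032074 -0.12693580577036545
```

Emit:
jog_arm(plan="0.28 0.87 -0.1 0 -0.12 0 1; 0 0.87 0 0 0 0 1; 0 0.86 0 0 0 0 1; 0.34 0 0.94 0 0 0 1; 0.34 0 0.94 0 0 0 1; 0.34 0 0.94 0 0 0 1; 0.34 0 0.94 0 0 0 1; 0.3 0 0.84 0 0 0 1; 0 0 0 0 0 0 1; 0 0 0 0 0 0 1")

```text
time_s: 12.55
tcp_pos: [0.5772, -0.213, 0.0722]
ee_rot: [[0.934, 0.003, -0.357], [0.003, -1.0, -0.001], [-0.357, 0.0, -0.934]]
wrist_force: [0.5, -0.6, -3.5]
gripper_width: 0.526
gripper_force: 29.9
```

```bash
python3 -c "
from h import *
delta([.579,-.2155,.032],r.sense()['ee_rot'])
d=r.capture('top')[1];W=world('top',d)
m=(abs(W[...,1]+.2155)<.06)&(W[...,0]>.5)&(W[...,0]<.56)&(W[...,2]>.05)&(W[...,2]<.13)
print(rect(W[m]),W[m][:,0].min(),np.median(W[m][:,2]))"
```

```text
t 12.55 tcp [ 0.5772 -0.213   0.0722] F [ 0.5 -0.6 -3.5] w 0.526
rot units (tool now) [0. 0. 0.]
shift units: now-frame [0.64 0.1  1.48] target-frame [0.64 0.1  1.48]
(array([ 541. , -214.4]), array([46.8, 37.7]), 89.8) 0.5221624047837824 0.09063267123425656
```

Emit:
jog_arm(plan="0.16 0.1 0.37 0 0 0 1; 0.16 0 0.37 0 0 0 1; 0.16 0 0.37 0 0 0 1; 0.16 0 0.37 0 0 0 1; 0 0 0 0 0 0 1; 0 0 0 0 0 0 1; 0 0 0 0 0 0 1; 0.014 0 0.037 0 0 0 1; 0 0 0 0 0 0 1; 0 0 0 0 0 0 1")

```text
time_s: 13.6
tcp_pos: [0.5785, -0.2161, 0.0303]
ee_rot: [[0.934, 0.002, -0.358], [0.002, -1.0, -0.0], [-0.358, -0.0, -0.934]]
wrist_force: [0.4, 0.6, -3.5]
gripper_width: 0.527
gripper_force: 29.9
```

Emit:
jog_arm(plan="0.014 0 0.037 0 0 0 1; 0 0 0 0 0 0 1; 0 0 0 0 0 0 1; 0 0 0 0 0 0 1; 0 0 0 0 0 0 1; 0 0 0 0 0 0 1; 0 0 0 0 0 0 1; 0 0 0 0 0 0 1; 0 0 0 0 0 0 1; 0 0 0 0 0 0 1")

```text
time_s: 14.6
tcp_pos: [0.5786, -0.2161, 0.0293]
ee_rot: [[0.934, 0.002, -0.357], [0.002, -1.0, -0.0], [-0.357, -0.0, -0.934]]
wrist_force: [0.2, -0.4, -2.4]
gripper_width: 0.524
gripper_force: 29.9
```

Emit:
jog_arm(plan="0.014 0 0.037 0 0 0 1; 0 0 0 0 0 0 1; 0 0 0 0 0 0 1; 0 0 0 0 0 0 1; 0 0 0 0 0 0 1; 0 0 0 0 0 0 1; 0 0 0 0 0 0 1; 0 0 0 0 0 0 1; 0 0 0 0 0 0 1; 0 0 0 0 0 0 1")

```text
time_s: 15.6
tcp_pos: [0.5786, -0.2161, 0.0293]
ee_rot: [[0.934, 0.002, -0.357], [0.002, -1.0, -0.001], [-0.357, -0.0, -0.934]]
wrist_force: [0.5, 1.3, 5.2]
gripper_width: 0.523
gripper_force: 29.9
```

Emit:
jog_arm(plan="0 0 0 0 0 0 -1; 0 0 0 0 0 0 -1; 0 0 0 0 0 0 -1; 0 0 0 0 0 0 -1; 0 0 0 0 0 0 -1; 0 0 0 0 0 0 -1; -0.07 0 -0.19 0 0 0 -1; -0.3 0 -0.75 0 0 0 -1; -0.34 0 -0.9 0 0 0 -1; -0.34 0 -0.9 0 0 0 -1")

```text
time_s: 16.6
tcp_pos: [0.5784, -0.2162, 0.1026]
ee_rot: [[0.934, 0.002, -0.358], [0.002, -1.0, -0.0], [-0.358, -0.0, -0.934]]
wrist_force: [0.6, 0.0, 0.6]
gripper_width: 0.999
gripper_force: 0.0
```

Emit:
jog_arm(plan="-0.34 0 -0.9 0 0 0 -1; -0.34 0 -0.9 0 0 0 -1; -0.3 0 -0.75 0 0.52 0 -1; 0 0 0 0 0.52 0 -1; 0 0 0 0 0.52 0 -1; 0 0 0 0 0.52 0 -1; 0 0 0 0 0.52 0 -1; 0 0 0 0 0 0 -1; 0 0 0 0 0 0 -1; 0 0 0 0 0 0 -1")

```text
time_s: 17.6
tcp_pos: [0.579, -0.2162, 0.1699]
ee_rot: [[1.0, 0.002, -0.003], [0.002, -1.0, 0.0], [-0.003, -0.0, -1.0]]
wrist_force: [0.4, -0.7, 0.6]
gripper_width: 0.998
gripper_force: 0.0
```

```bash
cat >> h.py <<'E'
RV=Rt(0.,0.)
E
python3 - <<'E'
from h import *
s=r.sense();print(s['joints'].round(1));delta([.486,-.2158,.15],RV)
out=[]
for n in('scene','top'):
    p,d=r.capture(n);W=world(n,d)
    u,v=proj(n,[.57,-.2155,.04]).astype(int);x,y=u-55,v-55
    out.append(cv2.resize(p[y:y+110,x:x+110,::-1],(400,400),interpolation=2))
    for nm,lo,hi,x0,x1 in(("blank",.036,.055,.505,.655),("jaw",.055,.075,.4,.52),("grip",.095,.112,.4,.55)):
        m=(W[...,2]>lo)&(W[...,2]<hi)&(W[...,0]>x0)&(W[...,0]<x1)&(abs(W[...,1]+.2155)<.04)
        if m.sum()>8:print(n,nm,m.sum(),rect(W[m]),W[m][:,0].min().round(4),W[m][:,0].max().round(4),np.median(W[m][:,2]).round(4))
cv2.imwrite('pics/f.png',np.hstack(out))
E
```

```text
[ -5.5  23.7  -4.8   0.  -61.7  95.6]
t 17.6 tcp [ 0.579  -0.2162  0.1699] F [ 0.4 -0.7  0.6] w 0.998
rot units (tool now) [-0.002  0.024  0.014]
shift units: now-frame [-3.72 -0.02  0.81] target-frame [-3.72 -0.02  0.79]
scene blank 551 (array([ 578.9, -213.6]), array([ 50.3, 110.1]), 89.6) 0.5237 0.634 0.0474
scene jaw 123 (array([ 486.7, -211.9]), array([26.2, 61.6]), 3.6) 0.4726 0.5 0.0638
scene grip 56 (array([ 486.5, -212.5]), array([22.3, 25.6]), 77.7) 0.4722 0.4986 0.1024
top blank 107 (array([ 553.6, -229.4]), array([57.6, 21.3]), 4.7) 0.5255 0.5827 0.0474
top jaw 33 (array([ 485.7, -234.3]), array([24.4, 24. ]), 89.0) 0.4739 0.4976 0.0641
top grip 45 (array([ 485.6, -219.2]), array([20. , 15.6]), 0.4) 0.4756 0.4957 0.1035
```

View pics/f.png

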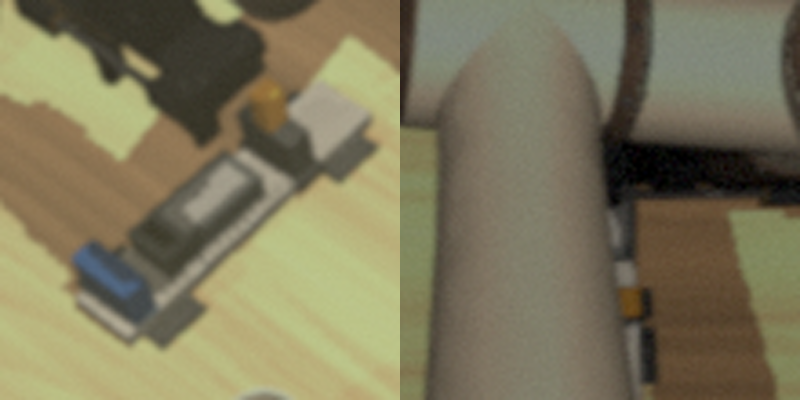

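The blank lies flat and face up on the bed between the open jaws, spanning x 0.524 to 0.634 m, at scene crop (195,210). The yellow grip is at crop (270,105). Next I'll go and pinch the grip.

Emit:
jog_arm(plan="-0.93 0 0 0 0.02 0 -1; -0.93 0 0 0 0 0 -1; -0.93 0 0 0 0 0 -1; -0.93 0 0 0 0 0 -1; 0 0 0.8 0 0 0 -1; 0 0 0.8 0 0 0 -1; 0 0 0.8 0 0 0 -1; 0 0 0 0 0 0 -1; 0 0 0 0 0 0 -1; 0 0 0 0 0 0 -1")

```text
time_s: 18.7
tcp_pos: [0.4865, -0.2165, 0.1109]
ee_rot: [[1.0, 0.002, 0.002], [0.002, -1.0, -0.0], [0.002, 0.0, -1.0]]
wrist_force: [-0.3, 0.9, -0.5]
gripper_width: 1.001
gripper_force: 0.0
```

```bash
python3 -c "
from h import *
delta([.486,-.2155,.07],RV)"
```

```text
t 18.7 tcp [ 0.4865 -0.2165  0.1109] F [-0.3  0.9 -0.5] w 1.001
rot units (tool now) [ 0.002 -0.013  0.016]
shift units: now-frame [-0.02 -0.04  1.64] target-frame [-0.02 -0.04  1.64]
```

Emit:
jog_arm(plan="0 -0.04 0.55 0 0 0 -1; 0 0 0.55 0 0 0 -1; 0 0 0.52 0 0 0 -1; 0 0 0 0 0 0 -1; 0 0 0 0 0 0 1; 0 0 0 0 0 0 1; 0 0 0 0 0 0 1; 0 0 0 0 0 0 1; 0 0 0 0 0 0 1; 0 0 0 0 0 0 1")

```text
time_s: 19.7
tcp_pos: [0.4854, -0.2153, 0.0696]
ee_rot: [[1.0, 0.002, 0.0], [0.002, -1.0, 0.0], [0.0, -0.0, -1.0]]
wrist_force: [-1.0, 0.3, -0.3]
gripper_width: 0.541
gripper_force: 0.0
```

Emit:
jog_arm(plan="0 0 0 0 0 0 1; 0 0 0 0 0 0 1; 0 0 0 0 0 0 1; 0 0 0 0 0 0 1; 0 0 0 0 0 0 1; 0 0 0 0 0 0 1; 0 0 0 0 0 0 1; 0 0 0 0 0 0 1; 0 0 0 0 0 0 1; 0 0 0 0 0 0 1")

```text
time_s: 20.7
tcp_pos: [0.4853, -0.2145, 0.0694]
ee_rot: [[1.0, 0.002, -0.0], [0.002, -1.0, 0.001], [-0.0, -0.001, -1.0]]
wrist_force: [-0.4, 5.0, 0.8]
gripper_width: 0.226
gripper_force: 30.0
```

Emit:
jog_arm(plan="0 -0.03 0 0 0 0 1; 0.1 0 0 0 0 0 1; 0.2 0 0 0 0 0 1; 0.2 0 0 0 0 0 1; 0.2 0 0 0 0 0 1; 0.2 0 0 0 0 0 1; 0.1 0 0 0 0 0 1; 0.1 0 0 0 0 0 1; 0.1 0 0 0 0 0 1; 0.1 0 0 0 0 0 1")

```text
time_s: 21.7
tcp_pos: [0.5162, -0.2143, 0.0694]
ee_rot: [[1.0, 0.001, -0.004], [0.001, -1.0, 0.001], [-0.004, -0.001, -1.0]]
wrist_force: [-4.4, 4.7, 5.2]
gripper_width: 0.229
gripper_force: 30.0
```

Emit:
jog_arm(plan="0.1 0 0 0 0 0 1; 0.1 0 0 0 0 0 1; 0.1 0 0 0 0 0 1; 0.1 0 0 0 0 0 1; 0.1 0 0 0 0 0 1; 0 0 0 0 0 0 1; 0 0 0 0 0 0 1; 0 0 0 0 0 0 1; 0 0 0 0 0 0 1; 0 0 0 0 0 0 1")

```text
time_s: 22.7
tcp_pos: [0.5293, -0.2142, 0.0694]
ee_rot: [[1.0, 0.002, -0.002], [0.002, -1.0, 0.001], [-0.002, -0.001, -1.0]]
wrist_force: [-3.4, 4.7, 3.4]
gripper_width: 0.229
gripper_force: 30.0
```

Emit:
jog_arm(plan="0.04 0 0 0 0 0 1; 0.04 0 0 0 0 0 1; 0.04 0 0 0 0 0 1; 0.04 0 0 0 0 0 1; 0 0 0 0 0 0 1; 0 0 0 0 0 0 1; 0 0 0 0 0 0 1; 0 0 0 0 0 0 1; 0 0 0 0 0 0 1; 0 0 0 0 0 0 1")

```text
time_s: 23.7
tcp_pos: [0.5329, -0.2142, 0.0694]
ee_rot: [[1.0, 0.002, -0.003], [0.002, -1.0, 0.001], [-0.003, -0.001, -1.0]]
wrist_force: [-4.1, 4.3, 4.1]
gripper_width: 0.226
gripper_force: 30.0
```

Emit:
jog_arm(plan="0.04 0 0 0 0 0 1; 0 0 0 0 0 0 1; 0.02 0 0 0 0 0 1; 0 0 0 0 0 0 1; 0 0 0 0 0 0 1; 0 0 0 0 0 0 1; 0 0 0 0 0 0 1; 0 0 0 0 0 0 1; 0 0 0 0 0 0 1; 0 0 0 0 0 0 1")

```text
time_s: 24.7
tcp_pos: [0.5343, -0.2142, 0.0694]
ee_rot: [[1.0, 0.001, -0.003], [0.001, -1.0, 0.001], [-0.003, -0.001, -1.0]]
wrist_force: [-5.1, 4.8, 5.4]
gripper_width: 0.229
gripper_force: 30.0
```

Emit:
jog_arm(plan="0.03 0 0 0 0 0 1; 0 0 0 0 0 0 1; 0 0 0 0 0 0 1; 0.03 0 0 0 0 0 1; 0 0 0 0 0 0 1; 0 0 0 0 0 0 1; 0 0 0 0 0 0 1; 0 0 0 0 0 0 1; 0 0 0 0 0 0 1; 0 0 0 0 0 0 1")

```text
time_s: 25.7
tcp_pos: [0.5357, -0.2142, 0.0694]
ee_rot: [[1.0, 0.001, -0.004], [0.001, -1.0, 0.001], [-0.004, -0.001, -1.0]]
wrist_force: [-5.0, 4.6, 5.0]
gripper_width: 0.228
gripper_force: 30.0
```

Emit:
jog_arm(plan="0.03 0 0 0 0 0 1; 0 0 0 0 0 0 1; 0 0 0 0 0 0 1; 0.03 0 0 0 0 0 1; 0 0 0 0 0 0 1; 0 0 0 0 0 0 1; 0 0 0 0 0 0 1; 0 0 0 0 0 0 1; 0 0 0 0 0 0 1; 0 0 0 0 0 0 1")

```text
time_s: 26.7
tcp_pos: [0.5357, -0.2142, 0.0694]
ee_rot: [[1.0, 0.001, -0.007], [0.001, -1.0, 0.001], [-0.007, -0.001, -1.0]]
wrist_force: [-8.1, 4.5, 6.8]
gripper_width: 0.227
gripper_force: 30.0
```

Emit:
jog_arm(plan="0.03 0 0 0 0 0 1; 0 0 0 0 0 0 1; 0.03 0 0 0 0 0 1; 0 0 0 0 0 0 1; 0.03 0 0 0 0 0 1; 0 0 0 0 0 0 1; 0 0 0 0 0 0 1; 0 0 0 0 0 0 1; 0 0 0 0 0 0 1; 0 0 0 0 0 0 1")

```text
time_s: 27.7
tcp_pos: [0.5357, -0.2142, 0.0694]
ee_rot: [[1.0, 0.001, -0.012], [0.001, -1.0, 0.002], [-0.011, -0.002, -1.0]]
wrist_force: [-11.7, 5.4, 11.3]
gripper_width: 0.226
gripper_force: 30.0
```

Emit:
jog_arm(plan="0.04 0 0 0 0 0 1; 0 0 0 0 0 0 1; 0.02 0 0 0 0 0 1; 0 0 0 0 0 0 1; 0 0 0 0 0 0 1; 0 0 0 0 0 0 1; 0 0 0 0 0 0 1; 0 0 0 0 0 0 1; 0 0 0 0 0 0 1; 0 0 0 0 0 0 1")

```text
time_s: 28.7
tcp_pos: [0.5358, -0.2142, 0.0693]
ee_rot: [[1.0, 0.001, -0.015], [0.001, -1.0, 0.002], [-0.015, -0.002, -1.0]]
wrist_force: [-14.1, 5.2, 12.1]
gripper_width: 0.229
gripper_force: 30.0
```

Emit:
jog_arm(plan="0 0 0 0 0 0 1; 0 0 0 0 0 0 1; 0 0 0 0 0 0 1; -0.1 0 0 0 0 0 1; -0.1 0 0 0 0 0 1; 0 0 0 0 0 0 1; 0 0 0 0 0 0 1; 0 0 0 0 0 0 1; 0 0 0 0 0 0 1; 0 0 0 0 0 0 1")

```text
time_s: 29.7
tcp_pos: [0.5358, -0.2142, 0.0694]
ee_rot: [[1.0, 0.002, -0.004], [0.002, -1.0, 0.001], [-0.004, -0.001, -1.0]]
wrist_force: [-3.8, 5.4, 4.6]
gripper_width: 0.226
gripper_force: 30.0
```

Emit:
jog_arm(plan="0 0 0 0 0 0 -1; 0 0 0 0 0 0 -1; 0 0 0 0 0 0 -1; 0 0 0 0 0 0 -1; 0 0 0 0 0 0 -1; 0 0 0 0 0 0 -1; 0 0 -0.3 0 0 0 -1; 0 0 -0.8 0 0 0 -1; 0 0 -0.9 0 0 0 -1; 0 0 -0.9 0 0 0 -1")

```text
time_s: 30.7
tcp_pos: [0.5377, -0.2145, 0.1432]
ee_rot: [[1.0, 0.002, 0.0], [0.002, -1.0, 0.0], [0.0, -0.0, -1.0]]
wrist_force: [-0.6, 1.3, -0.5]
gripper_width: 0.981
gripper_force: 0.0
```

Emit:
jog_arm(plan="-0.5 0 -0.8 0 0 0 -1; -0.9 0 0 0 0 0 -1; -0.9 0 0 0 0 0 -1; -0.9 0 0 0 0 0 -1; 0 0 0 0 0 0 -1; 0 0 0 0 0 0 -1; 0 0 0 0 0 0 -1; 0 0 0 0 0 0 -1; 0 0 0 0 0 0 -1; 0 0 0 0 0 0 -1")

```text
time_s: 31.7
tcp_pos: [0.4579, -0.2146, 0.1617]
ee_rot: [[1.0, 0.002, -0.0], [0.002, -1.0, 0.0], [-0.0, -0.0, -1.0]]
wrist_force: [-0.6, 1.1, 0.4]
gripper_width: 1.0
gripper_force: 0.0
```

Run:
```python
from h import *
print(r.sense()['wrist_force'].round(1),r.sense()['gripper_width'])
out=[]
for n in('scene','top'):
    p,d=r.capture(n);W=world(n,d)
    u,v=proj(n,[.57,-.2155,.04]).astype(int);x,y=u-55,v-55
    out.append(cv2.resize(p[y:y+110,x:x+110,::-1],(400,400),interpolation=2))
    for nm,lo,hi,x0,x1 in(("blank",.036,.054,.53,.67),("jaw",.058,.072,.5,.57),("anvil",.058,.072,.63,.7)):
        m=(W[...,2]>lo)&(W[...,2]<hi)&(W[...,0]>x0)&(W[...,0]<x1)&(abs(W[...,1]+.2155)<.04)
        if m.sum()>8:print(n,nm,m.sum(),rect(W[m]),W[m][:,0].min().round(4),W[m][:,0].max().round(4),np.median(W[m][:,2]).round(4))
cv2.imwrite('pics/g.png',np.hstack(out))
```

```text
[-0.6  1.1  0.4] 1.0000761738322705
scene blank 577 (array([ 601.6, -208.8]), array([138.8,  61.1]), 2.5) 0.5311 0.6699 0.0478
scene jaw 100 (array([ 535.3, -212.7]), array([27.2, 61.2]), 1.3) 0.5214 0.5492 0.0637
scene anvil 178 (array([ 670.8, -210.4]), array([63. , 25.9]), 89.3) 0.6578 0.6839 0.0646
top blank 523 (array([ 614.7, -211.1]), array([ 60.7, 104.8]), 86.3) 0.5622 0.669 0.0477
top anvil 192 (array([ 670.7, -214.8]), array([62.5, 25.3]), 88.6) 0.6585 0.684 0.0636
```

View pics/g.png

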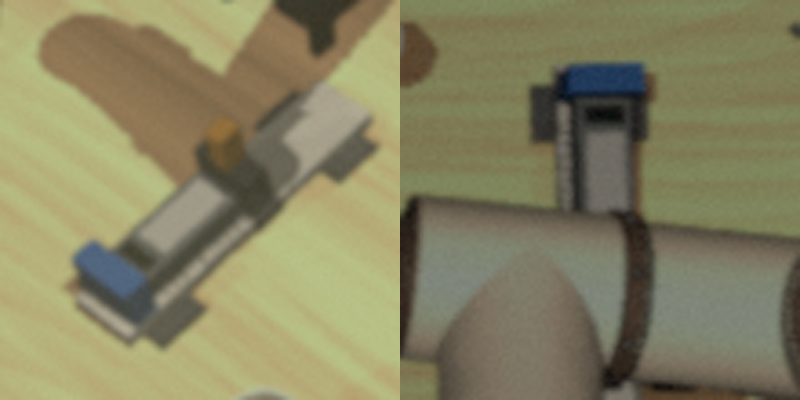

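The blank is flat and square against the blue anvil at top crop (605,100). The jaw is closed behind it, with a measured gap of about 110 mm, and the fingers are clear. I'm handing it in.

```bash
python3 -c "
from station import r
print(r.finish_job())"
```

```text
the job is handed in; nothing more can be done
None
```

The job is handed in at about 32 s of the 48 s limit, but no verdict came back: the blank lies flat and face up against the anvil, the jaw was held shut at about 14 N at the wrist (roughly 10 N on the stone) and left closed (gap about 110 mm), and nothing else appeared disturbed.

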